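# Load a sample plate under a spring clip

## Task

Press the long thumb bar of the bench clip down with one fingertip and, while you hold it down, push the flat sample plate along its channel beneath the raised jaw with the other fingertip until it is fully home against the end stop. Then let the bar go so that the jaw clamps the plate, and move clear. Only push the plate: do not pick it up, and leave the things lying round the fixture where they are.

Things in the scene. Friction and masses are not known exactly. Their poses are not given: they have to be found in the camera images.
- fixture: the bench clip, a low aluminium fixture fixed to the table, 210x130 mm. Origin: on the table surface, below the clip's shaft, which runs along x at y = 0, z = 22 mm (bearing posts at x = -123 and +64 mm, 30 mm high). +x is the way the plate slides in, y to the left of it, z up.
- stop (a point): middle of the end stop's face, on the channel floor; in the fixture's frame x = 60, y = -36, z = 10 mm. The stop is a dark block 54 mm wide, 14 mm higher than the floor. The channel runs from it 184 mm towards -x, open at that end, 59 mm wide between two side walls 5 mm thick and 6 mm higher than the floor.
- clip (a joint): angle of the spring clip about its shaft, rad: 0 = at rest, jaw down; grows as the thumb bar is pressed and the jaw rises; hard stop at 0.40. Above 0.16 the jaw clears the plate's top; clamped on the plate it reads about 0.14. It springs back when let go; the bar takes about 2 N to start, 5 to 6 N to hold fully down.
- thumb_bar (a point): centre of the top of the clip's thumb bar, a smooth steel strip left of the channel, 125 mm along the fixture's x (-115 to 10), 36 mm wide (y = 15 to 51). At rest this point is 26 mm above the table; pressed to 15.5 mm (clip angle 0.30) the bar is level; hard stop 12 mm. A finger may slide along it; one level with it, 70 mm to its right, meets the plate's rear edge half-way up.
- jaw (a point): underside of the clip's jaw, a steel nose 22 mm long along the fixture's x (33 to 55 mm) over the channel's centre line. At rest it is 17 mm above the table, too low for the plate to pass; at clip angle 0.30 it is 27 mm above the table.
- plate: the loose sample plate, flat, black acrylic with a white face, 70 mm along its x, 56 mm along its y, 12 mm thick, about 70 g, lying in the channel short of the jaw, on its open side. Origin: centre of its underside; axes parallel to the fixture's within 0.05 rad. Fully home, its front edge touches the end stop and its origin is at x = 25 mm in the fixture's frame.
- letter_07: bystander, to be left alone: black acrylic letter shaped like an H, 51x44x16 mm. Origin: centre of its underside.
- letter_12: bystander, to be left alone: black acrylic letter shaped like a Z, 51x41x17 mm. Origin: centre of its underside.
- letter_10: bystander, to be left alone: black acrylic letter shaped like a T, 50x43x16 mm. Origin: centre of its underside.
- tape_yellow: bystander, to be left alone: roll of yellow tape lying flat, 64 mm across, 19 mm high. Origin: centre of its underside.
- glue_bottle: bystander, to be left alone: white glue bottle with a pointed cap, 34 mm across, 100 mm high, standing. Origin: centre of its underside.
- screwdriver: bystander, to be left alone: screwdriver lying flat, 191 mm long, 26 mm thick. Origin: centre of its underside.
There are look-alikes about, which are no part of the job. What is shaped like the plate but orange is not meant.

How it is judged (in metres and radians):
On the way, in this order (a step that is already met when the one before it is completed fails the run):
1. the clip is held open by a finger while the plate is still short of the jaw (value of joint clip above 0.16 rad and contact force between the fingers and clip above 0.5 N and x of plate in the frame of fixture below 0.003 m), for 0.1 s.
2. the plate is home against the stop while a finger still holds the clip open (value of joint clip above 0.16 rad and contact force between the fingers and clip above 0.5 N and x of plate in the frame of fixture between 0.021 and 0.028 m), for 0.1 s.
At the end, for the whole second after the job is handed in: The plate lies flat in the channel, its front edge within about 4 mm of the end stop, at rest, and the released clip's jaw presses on it with more than 1 N (clip angle 0.10 to 0.19) (x of plate in the frame of fixture between 0.021 and 0.028 m and value of joint clip between 0.1 and 0.19 rad and contact force between clip and plate above 1 N and z of plate in the frame of fixture below 0.013 m and angle between plate's own z axis and vertical below 0.06 rad and linear speed of plate below 0.01 m/s); the robot touches nothing.
It fails at once if the plate is lifted off the channel floor by more than 6 mm or tipped (z of plate in the frame of fixture above 0.016 m or angle between plate's own z axis and vertical above 0.2 rad).
It fails at once if a bystander is moved by more than 20 mm (distance of any of letter_07, letter_12, letter_10, tape_yellow, glue_bottle, screwdriver from where it was at the start of the episode above 0.02 m).
It also fails if it takes over 35 s, if anything falls off the work surface, if the arm or the gripper's body presses on something with over 40 N, if the wrist force passes 120 N, or if a joint passes its speed limit or range.

## Robot

A 7-joint arm with a two-finger parallel gripper is mounted at the origin on the work surface; the furniture and walls round the work are solid. World frame = base frame: x ahead of the robot, y to its left, z up, the work surface at z = 0. Lengths are in m, angles in degrees, forces in N, time in s.
With the tool pointing down it reaches from about 0.425 to 0.95 m from the base axis. Payload 4.7 kg.
Tool frame: the origin (TCP) lies between the finger pads; the fingertips stand 22 mm ahead of it and the grasp point (between the pads) lies 3 mm ahead of it (arm.tip_extent is the distance from the TCP to the fingertips, in m); z points along the fingers, y is the line along which they close (so a half turn about z gives the same grasp; the last joint's range is limited). The gripper opens to 87 mm and grips with 3 to 60 N. Pads are 19 mm wide; open, the fingers measure 117 mm over their backs; the gripper's body (75 mm by 190 mm) begins 51 mm behind the grasp point.
Start: joints at [69.563, 26.849, -2.785, 87.806, 1.381, 65.374, -4.715], TCP at [0.217, -0.639, 0.245] pointing down, gripper open.
Joint ranges: [-148.3, 148.3], [-19.14, 114.17], [-79.39, 73.82], [5.75, 140.21], [-59.74, 239.74], [12.07, 113.84], [-152.46, 152.46]. Speed limits (degrees/s): [147.25, 147.25, 180, 180, 180, 180, 180].

## Interface

Orientations are given as a 3x3 rotation matrix whose columns are the frame's x, y, z axes.
In Python, from rig import arm gives the robot as it stands.
- The arm moves only by the tool drive_tool, never from a script. Its argument "series" is a list that holds one entry, the list of rows, each a list of 7 numbers: the turn, a rotation vector about the world's x, y, z scaled (see below), then the shift along the world's x, y, z scaled (see below), then the gripper's target within -1 to 1 (shut at 1, half-way at 0, fully open at -1). A call has 1 to 5 rows; each row shifts and turns the commanded pose from where the row before left it; what a row does not reach is not made up. The controller multiplies each number of a shift by 200 mm and each number of a turn by 0.15 rad. A row lasts 1/10 s, in which the tool goes at most 50 mm and 8.59 degrees, less where a joint would pass 70% of its speed; a pose out of reach is approached as far as the arm can. A call with a number of a shift or a turn outside -1 to 1 is refused whole. A call with a gripper value outside its range is refused whole. The fingers move at their own pace and stop on an object; "grip_force" is the grip in N (left out, the last holds). Time passes only in rows, so rows that do not move let the fingers close. It gives the time, the measured TCP pose, the force, the opening and the grip force at its end, in the units of the state.
- arm.state(): the state, without advancing time (a new reading comes with each control period).
- arm.snapshot(name): name is "scene" or "top"; returns the picture (420x560x3 uint8, blue, green, red); there is no depth.
- arm.calibration(name): a dict with "fx", "fy", "cx", "cy" (pixels), "dist" ([k1, k2, p1, p2, k3] as OpenCV has them; the pictures are not rectified), "extrinsics" (4x4, takes a point from world to camera coordinates). Camera axes: x right, y up, looking along -z (the intrinsics and any distortion apply to the point x, -y, -z); pixel columns grow to the right and rows downward; lengths in m; the calibration is good to about 2 mm. A picture is of the moment at which its call begins. calibration takes no time and is no camera call.
- arm.close_job(): hands the job in; it is judged then, once.
Trained networks look in the newest picture that a camera, given by its name, has taken for a name from the list of things; names that differ only in an ending like _2 or _b are one class to them, and where a whole thing is asked for, a point or a joint stands for the part that bears it (a point fixed in the world has none). Each returns a list of dicts, best first, with "score" (0 to 1); they miss things now and then, are a little off and sometimes report something else, mostly with a low value. They report only what shows in the picture. A call takes as long as a camera call. They do not tell look-alikes from the thing itself.
- arm.boxes_of(label, camera): "point" ([x, y, z] in m, in world coordinates, good to about 4 mm: the middle of the surface that is visible of it).
The state is a dict: "time_s": time; "joint_positions": joint angles; "qd": joint speeds; "joint_efforts": joint torques, N m; "eef_pos": TCP position; "orientation": TCP orientation; "wrist_force": force on the tool from outside, world axes, zero at the start; "moment": the same for the moment, N m; "opening": finger opening in m; "grip_force": force on a finger pad.
Only numpy, scipy, OpenCV 4.12 (cv2) and the standard library are available. Lean on these libraries where they do the work, as an engineer would, in place of code of your own. Each camera call takes 0.05 s, during which the arm holds its last target. There are 200 camera calls.

## Working session

There is one attempt and no reset: what is moved stays moved. The work goes in short steps, Python scripts to look and compute and a tool call to move; the robot and the scene stay as the last step left them, time stands still between calls to the robot, and variables do not carry over. Pictures are saved under pics/ and viewed, at most 10 in all, crops included, and the job is handed in when it is done.

Besides the shell and the picture viewer there is one more tool, called after "Call:" as name([rows], argument=value, ...), one row to a line, values as JSON. drive_tool: Moves the arm, as the interface text tells. Shifts and turns lie within -1 to 1; 1 stands for 200 mm of shift or 0.15 rad of turn. Its arguments: {"type":"object","properties":{"series":{"type":"array"},"grip_force":{"type":"number"}},"required":["series"]}

```bash
mkdir -p pics; ls; python3 - <<'E'
from rig import arm
import cv2
s=arm.state(); print(s)
for c in("scene","top"):
    cv2.imwrite(f"pics/{c}0.png",arm.snapshot(c))
    k=arm.calibration(c); print(c,k)
    for l in("fixture","plate","thumb_bar","jaw","stop"):
        try: print(l,[(round(d["score"],2),[round(v,4) for v in d["point"]]) for d in arm.boxes_of(l,c)][:3])
        except Exception as e: print(l,e)
E
```

```text
pics
{'time_s': 0.0, 'joint_positions': array([69.56245837, 26.8954643 , -2.78618378, 87.87448437,  1.38249065,
       65.37137909, -4.71398276]), 'qd': array([-0.00791224, -0.05001798,  0.07914361, -0.04974955, -0.04128815,
        0.06738139, -0.06778894]), 'joint_efforts': array([-4.32719708e-04, -5.07980096e+01, -8.05809838e-02, -2.36157417e+01,
       -6.13493426e-02,  3.77535552e-02,  1.62652673e-04]), 'eef_pos': array([ 0.21717265, -0.63853214,  0.24351552]), 'orientation': array([[ 9.46720303e-01,  3.22056216e-01, -6.79223290e-04],
       [ 3.22056922e-01, -9.46718684e-01,  1.75272496e-03],
       [-7.85574118e-05, -1.87808887e-03, -9.99998233e-01]]), 'wrist_force': array([-0.18810744,  0.36912711,  0.23687429]), 'moment': array([-0.02492783,  0.01069088,  0.02917655]), 'grip_force': 0.0, 'opening': 0.08744087620979658}
scene {'fx': 406.1209311756501, 'fy': 406.1209311756501, 'cx': 276.09963284522, 'cy': 206.76979792971315, 'dist': array([-0.06479487,  0.        ,  0.        ,  0.        ,  0.        ]), 'extrinsics': array([[ 0.73000795, -0.68332242,  0.01260426, -0.41621533
[... 490 characters left out ...]
0.0274])]
top {'fx': 467.3904914837996, 'fy': 467.3904914837996, 'cx': 278.01334854934305, 'cy': 206.95198042846442, 'dist': array([-0.09186254,  0.        ,  0.        ,  0.        ,  0.        ]), 'extrinsics': array([[ 0.02370339, -0.99970557, -0.0051895 ,  0.06614532],
       [ 0.99754524,  0.0233094 ,  0.06603154, -0.61116733],
       [-0.06589113, -0.00674193,  0.99780404, -1.03422554],
       [ 0.        ,  0.        ,  0.        ,  1.        ]])}
fixture [(0.9, [0.6078, -0.0058, 0.0084])]
plate [(0.86, [0.6462, -0.0319, 0.0252]), (0.76, [0.6727, 0.333, 0.0111])]
thumb_bar [(0.57, [0.5968, 0.0069, 0.0266])]
jaw [(0.62, [0.5998, 0.005, 0.0246])]
stop [(0.66, [0.6098, -0.0118, 0.0105])]
```

```bash
python3 - <<'E'
import cv2
im=cv2.imread("pics/top0.png")
c=im[120:300,200:400]; cv2.imwrite("pics/topcrop.png",cv2.resize(c,None,fx=3.3,fy=3.3,interpolation=cv2.INTER_CUBIC)[:600,:800])
E
```

```text
(no output)
```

View pics/top0.png

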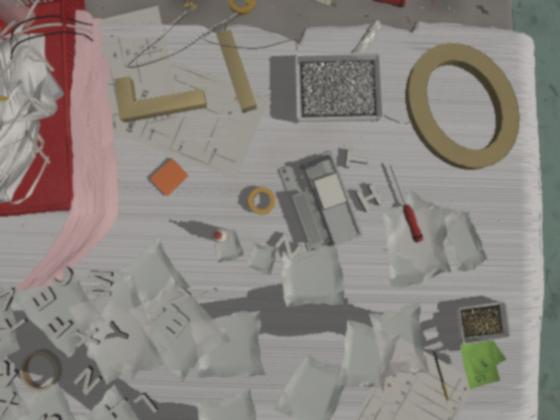

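View pics/scene0.png

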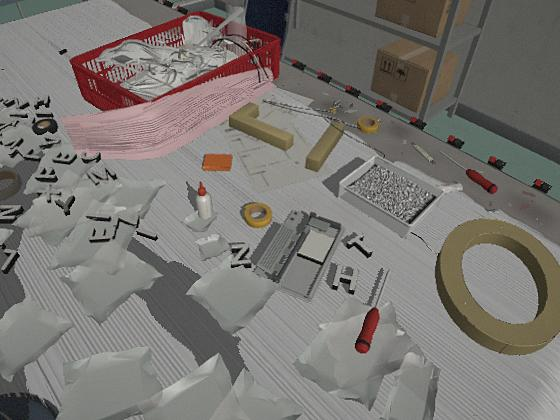

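View pics/topcrop.png

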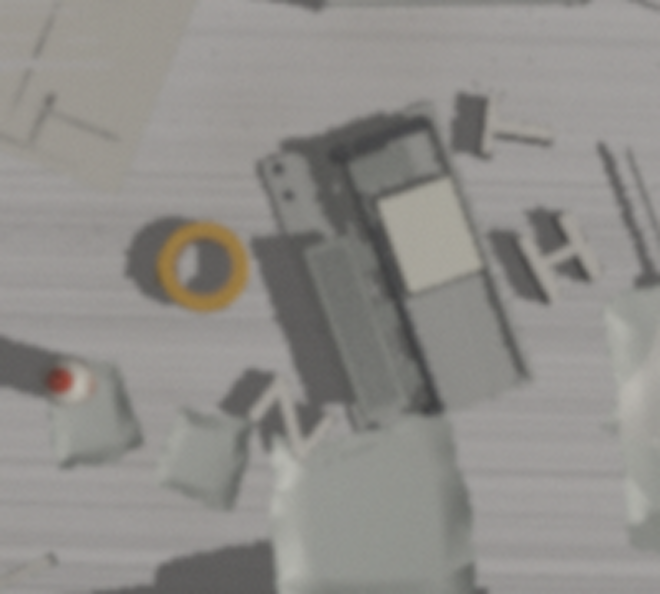

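The top view shows the fixture with channel and white plate on the right (white face at full-image px ~(330,191)) and the bar at ~(306,220). The stop is at the upper end (~(317,163)), so fixture +x points up and slightly left. There are two plate-shaped things: the white-faced one in the channel at (330,191), and an orange one at (169,177), which is the look-alike. The enlarged crop confirms that the white one in the channel is the plate. Next I'll fit the poses.

```bash
cat > h.py <<'E'
import numpy as np,cv2
from rig import arm
def cam(c):
    k=arm.calibration(c); K=np.array([[k["fx"],0,k["cx"]],[0,k["fy"],k["cy"]],[0,0,1]])
    F=np.diag([1,-1,-1.]); E=np.array(k["extrinsics"]); return K,np.array(k["dist"]),F@E[:3,:3],F@E[:3,3]
def ray(c,px,z):
    K,d,R,t=cam(c); u=cv2.undistortPoints(np.array(px,float).reshape(-1,1,2),K,d).reshape(-1,2)
    D=np.c_[u,np.ones(len(u))]@R; o=-R.T@t
    return o+D*((z-o[2])/D[:,2])[:,None]
def proj(c,P):
    K,d,R,t=cam(c); return cv2.projectPoints(np.array(P,float),cv2.Rodrigues(R)[0],t,K,d)[0].reshape(-1,2)
def fw(o,yaw,P):
    P=np.array(P,float).reshape(-1,3)/1000; c,s=np.cos(yaw),np.sin(yaw)
    return P@np.array([[c,-s,0],[s,c,0],[0,0,1]]).T+[o[0],o[1],0]
def inv(o,yaw,p):
    c,s=np.cos(yaw),np.sin(yaw); d=np.array(p)[:2]-o[:2]; return 1000*np.array([c*d[0]+s*d[1],-s*d[0]+c*d[1]])
E
python3 - <<'E'
from h import *
for c,(x,y) in(("top",(330,191)),("scene",(318,247))):
    im=cv2.imread(f"pics/{c}0.png"); g=im.min(2)
    print(c,g[y,x],g[y-20:y+21:4,x-24:x+28:4].tolist() if c=="scene" else "")
    m=(g>g[y,x]-25).astype(np.uint8)
    n,l,st,ce=cv2.connectedComponentsWithStats(m,connectivity=4); k=l[y,x]; print(st[k])
    cn=max(cv2.findContours((l==k).astype(np.uint8),0,2)[0],key=len).reshape(-1,2)
    w=ray(c,cn,.022)[:,:2]; r=cv2.minAreaRect((w*1000).astype(np.float32)); print(r)
# crop points -> px
f=lambda p:np.array(p)/3.3+[200,120]
print("wall R outer z16",ray("top",f([(430,105),(527,378)]),.016))
print("bar corners z26",ray("top",f([(305,248),(347,235),(412,403),(370,425)]),.026))
E
```

```text
top 156 
[315 174  31  34 670]
((648.20751953125, -36.12584686279297), (66.8260726928711, 51.728919982910156), 21.09189224243164)
scene 149 [[120, 71, 74, 102, 128, 61, 105, 100, 109, 113, 49, 52, 127], [116, 71, 78, 105, 134, 154, 123, 115, 114, 123, 124, 64, 125], [103, 116, 59, 55, 148, 149, 147, 152, 128, 122, 128, 105, 129], [97, 60, 84, 153, 148, 146, 146, 148, 151, 149, 82, 129, 93], [103, 66, 79, 148, 147, 148, 150, 147, 146, 148, 101, 132, 153], [47, 83, 151, 147, 148, 146, 149, 146, 144, 81, 116, 153, 151], [66, 119, 150, 149, 149, 148, 148, 148, 151, 96, 121, 157, 157], [111, 9, 35, 158, 148, 151, 147, 148, 49, 129, 156, 155, 151], [122, 125, 132, 77, 13, 66, 162, 154, 110, 116, 153, 151, 144], [129, 123, 125, 124, 131, 131, 7, 10, 130, 121, 89, 148, 145], [121, 127, 124, 126, 126, 124, 130, 111, 115, 84, 84, 156, 122]]
[298 227  36  35 678]
((652.5392456054688, -32.60544204711914), (75.51001739501953, 57.49518585205078), 20.84122085571289)
wall R outer z16 [[ 0.73890248 -0.03606415  0.016     ]
 [ 0.55151249 -0.10566034  0.016     ]]
bar corners z26 [[ 0.63640479  0.04871388  0.026     ]
 [ 0.64597113  0.02027939  0.026     ]
 [ 0.53275456 -0.02605618  0.026     ]
 [ 0.51725345  0.00211041  0.026     ]]
```

```bash
cat > ov.py <<'E'
from h import *
import sys
o=(float(sys.argv[1]),float(sys.argv[2]));yaw=np.radians(float(sys.argv[3]))
B=lambda x0,x1,y0,y1,z,z2=None:[(x0,y0,z),(x1,y0,z2 or z)] and [(x0,y0,z),(x1,y0,z),(x1,y1,z),(x0,y1,z)]
out=[]
for c,(x,y,w) in(("top",(270,145,100)),("scene",(240,195,120))):
    im=cv2.imread(f"pics/{c}0.png"); s=400//w if w==100 else 400/w
    cr=cv2.resize(im[y:y+w,x:x+w],(400,400),interpolation=cv2.INTER_CUBIC); raw=cr.copy()
    for P,col in((B(-115,10,15,51,26),(0,0,255)),(B(-124,60,-70.5,-65.5,16),(0,255,0)),(B(-124,60,-6.5,-1.5,16),(0,255,0)),(B(60,61,-63,-9,24),(255,0,0)),(B(33,55,-40,-32,20),(0,255,255))):
        q=(proj(c,fw(o,yaw,P))+.5-[x,y])*(400/w); cv2.polylines(cr,[q.astype(int)],True,col,1)
    out.append(np.vstack([cr]) )
    out.append(raw) if 0 else None
cv2.imwrite(sys.argv[4],np.hstack(out))
print("plate in fixture",inv(o,yaw,(0.6482,-.0361)),inv(o,yaw,(.6525,-.0326)))
E
python3 ov.py 0.643 0.002 21 pics/ov1.png
```

```text
plate in fixture [ -8.79920066 -37.43292759] [ -3.530517   -35.70637828]
```

View pics/ov1.png

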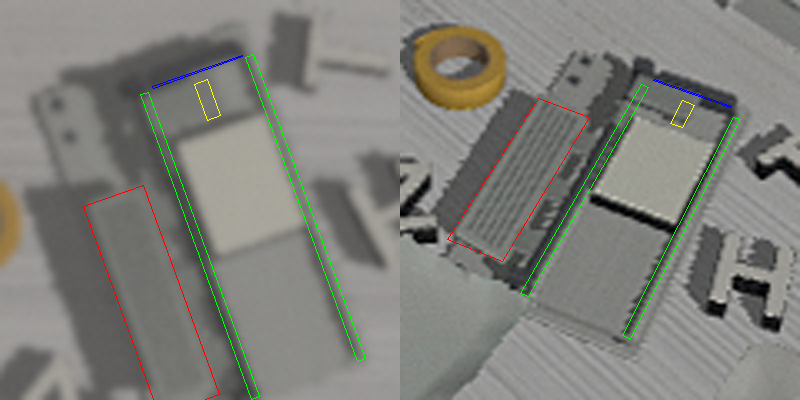

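The fit agrees with both views: origin ≈ (0.643, 0.002), yaw 21°, plate at x ≈ −6 mm. The white plate sits in the channel just short of the jaw. Next I move above the bar with the fingers 55 mm apart.

Call:
drive_tool([
  [[0,0,0.0175,0.1235,0.206,0,-0.264],[0,0,0.0175,0.1235,0.206,0,-0.264],[0,0,0.0175,0.1235,0.206,0,-0.264],[0,0,0.0175,0.1235,0.206,0,-0.264],[0,0,0.0175,0.1235,0.206,0,-0.264]],
])

```text
time_s: 1.1
eef_pos: [0.3416, -0.4314, 0.2449]
orientation: [[0.942, 0.334, 0.001], [0.334, -0.942, -0.001], [0.0, 0.001, -1.0]]
wrist_force: [0.2, 0.2, 0.0]
opening: 0.0581
grip_force: 0.0
```

Call:
drive_tool([
  [[0,0,0.0175,0.1235,0.206,0,-0.264],[0,0,0.0175,0.1235,0.206,0,-0.264],[0,0,0.0175,0.1235,0.206,0,-0.264],[0,0,0.0175,0.1235,0.206,0,-0.264],[0,0,0.0175,0.1235,0.206,0,-0.264]],
])

```text
time_s: 1.6
eef_pos: [0.4651, -0.2254, 0.245]
orientation: [[0.938, 0.347, 0.001], [0.347, -0.938, -0.001], [0.001, 0.001, -1.0]]
wrist_force: [0.6, -0.9, -0.2]
opening: 0.0548
grip_force: 0.0
```

Call:
drive_tool([
  [[0,0,0.0175,0.1235,0.206,0,-0.264],[0,0,0.0175,0.1235,0.206,0,-0.264],[0,0,0.0175,0.1235,0.206,0,-0.264],[0,0,0.0175,0.1235,0.206,0,-0.264],[0,0,0.0175,0.1235,0.206,0,-0.264]],
])

```text
time_s: 2.1
eef_pos: [0.5887, -0.0195, 0.2449]
orientation: [[0.933, 0.359, 0.001], [0.359, -0.933, -0.0], [0.001, 0.001, -1.0]]
wrist_force: [1.0, -0.5, -0.1]
opening: 0.0549
grip_force: 0.0
```

Call:
drive_tool([
  [[0,0,0,0,0,0,-0.264],[0,0,0,0,0,0,-0.264]],
])

```text
time_s: 2.3
eef_pos: [0.5881, -0.0197, 0.2444]
orientation: [[0.932, 0.362, -0.0], [0.362, -0.932, 0.0], [-0.0, -0.0, -1.0]]
wrist_force: [0.6, -0.8, 0.1]
opening: 0.0549
grip_force: 0.0
```

Call:
drive_tool([
  [[0,0,0,0,0,-0.23,-0.264],[0,0,0,0,0,-0.23,-0.264],[0,0,0,0,0,-0.23,-0.264],[0,0,0,0,0,-0.21,-0.264],[0,0,0,0,0,0,-0.264]],
])

```text
time_s: 2.8
eef_pos: [0.5827, -0.0238, 0.0593]
orientation: [[0.934, 0.356, -0.012], [0.356, -0.934, -0.001], [-0.012, -0.003, -1.0]]
wrist_force: [-0.8, 0.0, -0.1]
opening: 0.0551
grip_force: 0.0
```

```bash
python3 - <<'E'
from h import *
im=arm.snapshot("scene"); cv2.imwrite("pics/s1.png",cv2.resize(im[170:320,220:420],(800,600),interpolation=cv2.INTER_CUBIC)); print(arm.state()["eef_pos"])
E
```

```text
[ 0.58553847 -0.02312879  0.06262754]
```

View pics/s1.png

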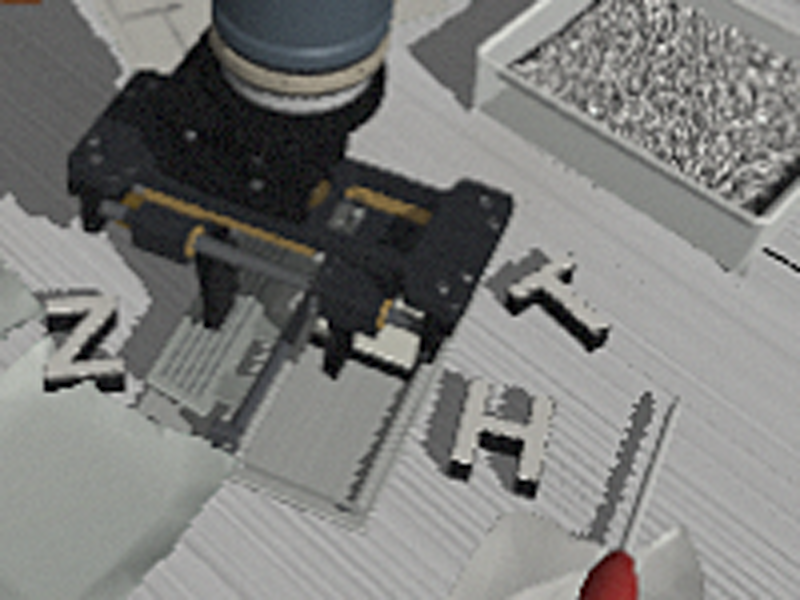

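The left fingertip is over the bar (crop ~(210,325)) and the right one is over the channel floor behind the plate (~(335,375)). Now I press down.

Call:
drive_tool([
  [[0,0,0,0,0,-0.03,-0.264],[0,0,0,0,0,-0.03,-0.264],[0,0,0,0,0,-0.02,-0.264],[0,0,0,0,0,0,-0.264]],
])

```text
time_s: 3.25
eef_pos: [0.5881, -0.0212, 0.0491]
orientation: [[0.933, 0.359, 0.001], [0.359, -0.933, -0.0], [0.001, 0.001, -1.0]]
wrist_force: [-1.0, -0.5, -0.1]
opening: 0.0546
grip_force: 0.0
```

Call:
drive_tool([
  [[0,0,0,0,0,-0.02,-0.264],[0,0,0,0,0,-0.02,-0.264],[0,0,0,0,0,-0.02,-0.264],[0,0,0,0,0,0,-0.264],[0,0,0,0,0,0,-0.264]],
])

```text
time_s: 3.75
eef_pos: [0.5887, -0.0216, 0.0371]
orientation: [[0.933, 0.359, 0.002], [0.359, -0.933, -0.001], [0.001, 0.001, -1.0]]
wrist_force: [0.5, -0.7, 5.4]
opening: 0.0547
grip_force: 2.9
```

The bar is held down at 5.4 N with the tip at z ≈ 15 mm. Now I push along fixture +x.

Call:
drive_tool([
  [[0,0,0,0.0187,0.0072,0,-0.264],[0,0,0,0.0187,0.0072,0,-0.264],[0,0,0,0.0187,0.0072,0,-0.264],[0,0,0,0.0187,0.0072,0,-0.264],[0,0,0,0,0,0,-0.264]],
])

```text
time_s: 4.25
eef_pos: [0.6011, -0.016, 0.0362]
orientation: [[0.933, 0.359, -0.005], [0.359, -0.933, -0.002], [-0.005, -0.0, -1.0]]
wrist_force: [-3.7, -1.1, 6.0]
opening: 0.0547
grip_force: 3.0
```

Call:
drive_tool([
  [[0,0,0,0.0187,0.0072,0,-0.264],[0,0,0,0.0187,0.0072,0,-0.264],[0,0,0,0.0187,0.0072,0,-0.264],[0,0,0,0,0,0,-0.264]],
])

```text
time_s: 4.65
eef_pos: [0.6124, -0.0115, 0.0362]
orientation: [[0.933, 0.359, -0.004], [0.359, -0.933, -0.001], [-0.005, -0.0, -1.0]]
wrist_force: [-4.1, -0.6, 5.5]
opening: 0.0549
grip_force: 3.0
```

Call:
drive_tool([
  [[0,0,0,0.014,0.0054,0,-0.264],[0,0,0,0.014,0.0054,0,-0.264],[0,0,0,0.014,0.0054,0,-0.264],[0,0,0,0,0,0,-0.264]],
])

```text
time_s: 5.05
eef_pos: [0.6206, -0.0084, 0.0361]
orientation: [[0.933, 0.359, -0.005], [0.359, -0.933, -0.002], [-0.005, -0.0, -1.0]]
wrist_force: [-3.8, -1.2, 6.4]
opening: 0.0551
grip_force: 3.0
```

Call:
drive_tool([
  [[0,0,0,0.0093,0.0036,0,-0.264],[0,0,0,0,0,0,-0.264]],
])

```text
time_s: 5.25
eef_pos: [0.622, -0.0079, 0.0361]
orientation: [[0.933, 0.359, -0.005], [0.359, -0.933, -0.002], [-0.006, -0.0, -1.0]]
wrist_force: [-4.3, -2.8, 6.5]
opening: 0.055
grip_force: 3.2
```

Call:
drive_tool([
  [[0,0,0,0.0093,0.0036,0,-0.264],[0,0,0,0,0,0,-0.264]],
])

```text
time_s: 5.45
eef_pos: [0.6239, -0.0072, 0.0361]
orientation: [[0.933, 0.359, -0.005], [0.359, -0.933, -0.002], [-0.006, -0.0, -1.0]]
wrist_force: [-4.3, -1.7, 5.6]
opening: 0.0547
grip_force: 3.2
```

Call:
drive_tool([
  [[0,0,0,0.0093,0.0036,0,-0.264],[0,0,0,0,0,0,-0.264]],
])

```text
time_s: 5.65
eef_pos: [0.6258, -0.0064, 0.0361]
orientation: [[0.933, 0.359, -0.005], [0.359, -0.933, -0.002], [-0.006, -0.0, -1.0]]
wrist_force: [-4.1, -2.1, 5.4]
opening: 0.0547
grip_force: 3.3
```

Call:
drive_tool([
  [[0,0,0,0.0093,0.0036,0,-0.264],[0,0,0,0,0,0,-0.264]],
])

```text
time_s: 5.85
eef_pos: [0.6262, -0.0063, 0.036]
orientation: [[0.934, 0.358, -0.009], [0.358, -0.934, -0.003], [-0.009, -0.0, -1.0]]
wrist_force: [-7.2, -2.9, 8.0]
opening: 0.0549
grip_force: 5.3
```

Call:
drive_tool([
  [[0,0,0,0.0093,0.0036,0,-0.264],[0,0,0,0,0,0,-0.264]],
])

```text
time_s: 6.05
eef_pos: [0.6264, -0.0063, 0.0358]
orientation: [[0.934, 0.357, -0.013], [0.357, -0.934, -0.004], [-0.013, -0.001, -1.0]]
wrist_force: [-12.0, -2.7, 11.8]
opening: 0.055
grip_force: 7.0
```

There is hard contact at tip x ≈ −18.5 mm against an expected −19.5, so the plate is home. I back the fingertip off the plate while still holding the bar.

Call:
drive_tool([
  [[0,0,0,0,0,0,-0.264],[0,0,0,-0.0187,-0.0072,0,-0.264],[0,0,0,-0.0187,-0.0072,0,-0.264],[0,0,0,0,0,0,-0.264]],
])

```text
time_s: 6.45
eef_pos: [0.6254, -0.0063, 0.0375]
orientation: [[0.933, 0.359, 0.003], [0.359, -0.933, 0.001], [0.003, 0.0, -1.0]]
wrist_force: [0.6, -0.4, 4.7]
opening: 0.0549
grip_force: 2.7
```

```bash
python3 - <<'E'
from h import *
im=arm.snapshot("scene"); cv2.imwrite("pics/s2.png",cv2.resize(im[170:320,220:420],(800,600),interpolation=cv2.INTER_CUBIC))
E
```

```text
(no output)
```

View pics/s2.png

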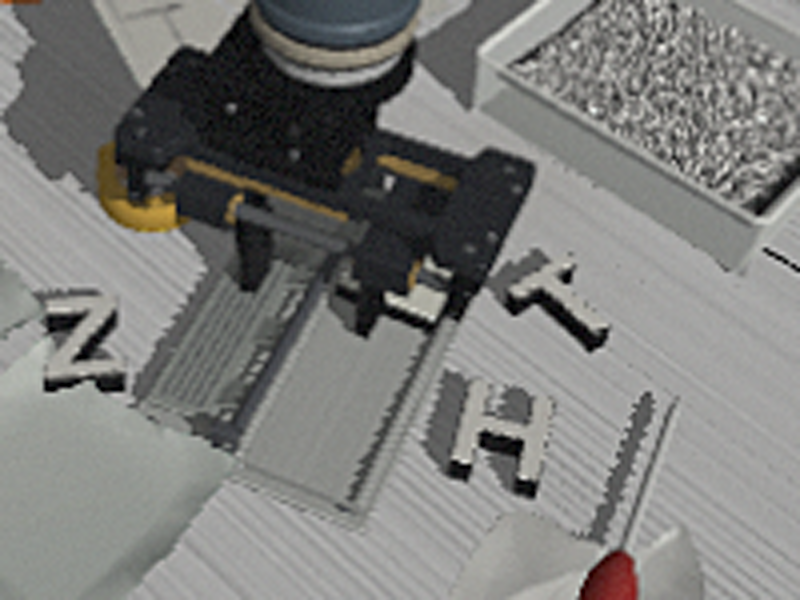

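The fingertip sits just behind the plate's rear edge (crop ~(365,320)), and the letters and tape are where they were. I back off a bit more, then release.

Call:
drive_tool([
  [[0,0,0,-0.0187,-0.0072,0,-0.264],[0,0,0,0,0,0,-0.264],[0,0,0,0,0,0.03,-0.264],[0,0,0,0,0,0.03,-0.264],[0,0,0,0,0,0.03,-0.264]],
])

```text
time_s: 7.0
eef_pos: [0.6191, -0.009, 0.0541]
orientation: [[0.933, 0.359, -0.003], [0.359, -0.933, -0.001], [-0.003, -0.0, -1.0]]
wrist_force: [-0.0, -0.2, -0.1]
opening: 0.0548
grip_force: 0.0
```

Call:
drive_tool([
  [[0,0,0,0,0,0.15,-0.264],[0,0,0,0,0,0.23,-0.264],[0,0,0,0,0,0.23,-0.264],[0,0,0,0,0,0.23,-0.264],[0,0,0,0,0,0.2,-0.264]],
])

```text
time_s: 7.5
eef_pos: [0.6197, -0.0089, 0.2648]
orientation: [[0.933, 0.359, -0.001], [0.359, -0.933, -0.001], [-0.001, 0.0, -1.0]]
wrist_force: [1.2, -0.8, 0.7]
opening: 0.0553
grip_force: 0.0
```

Call:
drive_tool([
  [[0,0,0,-0.06,-0.22,0,-0.264],[0,0,0,-0.06,-0.22,0,-0.264],[0,0,0,-0.06,-0.22,0,-0.264],[0,0,0,-0.06,-0.22,0,-0.264],[0,0,0,-0.06,-0.22,0,-0.264]],
])

```text
time_s: 8.0
eef_pos: [0.5586, -0.2302, 0.2622]
orientation: [[0.933, 0.359, -0.002], [0.359, -0.933, 0.0], [-0.002, -0.001, -1.0]]
wrist_force: [0.9, 0.1, -1.0]
opening: 0.0551
grip_force: 0.0
```

```bash
python3 - <<'E'
from h import *
for c in("scene","top"):
    cv2.imwrite(f"pics/{c}0.png",arm.snapshot(c))
print(arm.state()["eef_pos"],arm.state()["wrist_force"],arm.state()["time_s"])
E
python3 ov.py 0.643 0.002 21 pics/ov2.png
```

```text
[ 0.55628804 -0.23766671  0.26168142] [-0.73439165 -0.55691215 -0.21133302] 8.1
plate in fixture [ -8.79920066 -37.43292759] [ -3.530517   -35.70637828]
```

View pics/ov2.png

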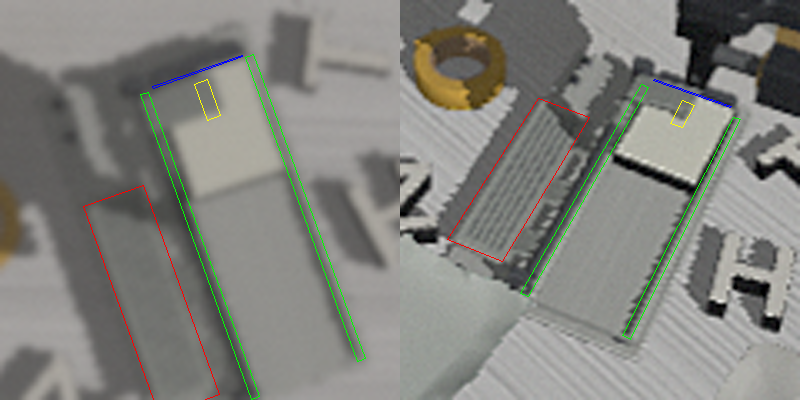

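The plate now reaches the stop line in both views, under the jaw. Nothing else has moved and the arm is clear, so I'll hand in.

Call:
drive_tool([
  [[0,0,0,0,0,0,-0.264],[0,0,0,0,0,0,-0.264],[0,0,0,0,0,0,-0.264]],
])

```text
time_s: 8.4
eef_pos: [0.5609, -0.2264, 0.2625]
orientation: [[0.932, 0.362, -0.0], [0.362, -0.932, 0.001], [0.0, -0.001, -1.0]]
wrist_force: [0.6, 0.1, 0.6]
opening: 0.0548
grip_force: 0.0
```

```bash
python3 -c "
from rig import arm
print(arm.close_job())"
```

```text
the job is handed in; nothing more can be done
None
```

I pushed the plate home against the end stop while holding the bar down, then let the jaw down on it, moved clear and handed the job in at 8.4 s; no verdict came back, and I could not measure the jaw's clamping force myself.

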